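# Close the soap carton and hold the label gauge at its mark

### The arm

A 6-joint arm with a two-finger parallel gripper is mounted at the origin on the work surface. World frame = base frame: x ahead of the robot, y to its left, z up, the work surface at z = 0. Lengths are in m, angles in degrees, forces in N, time in s.
With the tool pointing down it reaches from about 0.4 to 0.825 m from the base axis. Payload 7 kg.
Tool frame: the origin (TCP) lies midway between the tips of the shut fingers; the grasp point (between the pads) lies 19 mm behind it; z points along the fingers, y is the line along which they close (so a half turn about z gives the same grasp; the last joint's range is limited). The gripper opens to 88 mm and grips with 3 to 60 N. Pads are 19 mm wide; open, the fingers measure 130 mm over their backs; the gripper's body (78 mm by 193 mm) begins 47 mm behind the grasp point.
Start: joints at [87.84, 20.546, 0.682, 0, -70.136, -16.507], TCP at [0.216, 0.639, 0.227] pointing down, gripper open.
Joint ranges: [-176.03, 176.03], [-82.01, 121.73], [-58.28, 71.71], [-173.87, 95.51], [-174.79, -0.11], [-173.66, 173.66]. Speed limits (degrees/s): [136.94, 136.94, 172.46, 180, 180, 180].

### API

Orientations are given as [roll, pitch, yaw] about the fixed x, y, z axes, in that order (R = Rz(yaw) Ry(pitch) Rx(roll)).
In Python, from plant import ctrl gives the robot as it stands. The module is installed in compiled form; this text tells all that it offers.
- The arm moves only by the tool send_rows, never from a script. Its argument "plan" is a list that holds one entry, the list of rows, each a list of 6 numbers: the shift along the tool's x, y, z in shares of 50 cm (1.0 is 50 cm), then the turn, a rotation vector about the tool's x, y, z in fractions of the full range, 1 being 360 degrees. A call has 1 to 8 rows; each row is the pose to reach, as a shift and turn from the pose commanded when the call began, along the tool's axes at that moment; what a row does not reach only later rows make up. A row lasts 1/12 s, in which the tool goes at most 41.7 mm and 7.16 degrees, less where a joint would pass 70% of its speed; a pose out of reach is approached as far as the arm can. Shift and turn numbers lie between -1 and 1, and a call with a number outside is refused. A call with a gripper value outside its range is refused whole. "fingers" is the opening, from 0 (shut) to 1 (fully open), set as the call begins (left out, the last holds). The fingers move at their own pace and stop on an object; the grip force is fixed at half the most. Time passes only in rows, so rows that repeat a pose let the fingers close. It gives the time, the measured TCP pose, the force, the opening and the grip force at its end, in the units of the state.
- ctrl.get_obs(): the state, without advancing time (a new reading comes with each control period).
- ctrl.snapshot(name): name is "scene" or "top" or "wrist"; returns a dict with "img" (400x640x3 uint8, red, green, blue), "K" (3x3 intrinsics, pixels), "pose" (4x4, takes a point from camera to world coordinates). Camera axes: x right, y down, z forward; pixel columns grow to the right and rows downward; lengths in m; the calibration is good to about 2 mm. A picture is of the moment at which its call begins. There is no depth.
- ctrl.close_job(): hands the job in; it is judged then, once.
The state is a dict: "clock": time; "joint_pos": joint angles; "qvel": joint speeds; "tau": joint torques, N m; "tool_pos": TCP position; "orientation": TCP orientation; "force": force on the tool from outside, world axes, zero at the start; "moment": the same for the moment, N m; "opening": finger opening in m; "gripper_force": force on a finger pad.
Only numpy, scipy, OpenCV 4.12 (cv2) and the standard library are available. Lean on these libraries where they do the work, as an engineer would, in place of code of your own. Each camera call takes 0.05 s, during which the arm holds its last target. There are 200 camera calls.

### The job

Close the soap carton for labelling: fold its far top flap down flat first, then the near flap (on the robot side) down flat over it. Then take the grip block of the telescoping gauge arm, squeeze in its side lock button and draw the arm out over the carton until the tip of its pointer is at the long line on the scale. Finish while holding it exactly there with the button still squeezed in, and leave the mould, the jar and the bowl alone.

Things in the scene. Friction and masses are not known exactly. Their poses are not given: they have to be found in the camera images.
- carton: Open cardboard carton, fixed to the bench, 150 x 150 x 88 mm high (near wall 92), soap bars inside, its two side flaps (left, right) already folded in. Origin: centre of its underside. Its x axis points from the near flap (robot's side) to the far flap; y to the left, towards the gauge stand.
- far_hinge (a point): Middle of the crease of the far flap, 90 mm above the bench, on the carton's +x wall. The far flap is a 150 mm wide (carton y), 75 mm long, 4 mm thick cardboard panel, centred on the crease plane.
- near_hinge (a point): Middle of the crease of the near flap, 95.5 mm above the bench, on the carton's -x wall. The near flap is 150 mm wide, 90 mm long, 4 mm thick, and when closed its free edge overlaps the far flap.
- far_flap (a joint): Angle of the far flap (rad): 0 = lying flat closed, 1.57 = upright, 2.2 = leaning outward as far as it goes. The crease is stiff: the flap stays where it is left; it takes about 1 N to fold.
- near_flap (a joint): Angle of the near flap (rad), the same way: 0 flat closed over the far flap, 1.57 upright.
- gauge: Telescoping gauge on a fixed stand left of the carton: a level aluminium tube 36 wide, 30 high, 200 mm long, centre line 150 mm up, on a 40 mm post with a base plate 100 x 140 mm. Origin: on the bench under the tube, 10 mm nearer the carton than its middle. The tube lies along the gauge's y axis; the arm draws out along the gauge's -y, over the carton.
- gauge_beam (a joint): How far the telescoping arm is drawn out of the tube (m), 0 to 0.15; grows along the gauge's -y. Starts at 0. While the lock button is out, a catch locks the arm (1 mm of play; catches every 10 mm); with the button squeezed in it slides freely (about 1 N) to any place.
- head_grip (a point): Centre of the grip block, 150 mm up: an aluminium block 26 mm (gauge x) x 44 mm (gauge y) x 36 mm high at the arm's free end. The lock button sits on its +x side face. Pinch block and button together from above, fingers closing along gauge x: 34 mm over the button when out, 28.5 mm when fully in.
- lock_button (a joint): Travel of the lock button (m): about 0 = out (locked), about 0.0055 = squeezed fully in; the catch is free from about 0.0035. It springs out with 6 to 9 N, so squeeze harder than that.
- button_cap: The black round lock button, 18 mm diameter, its axis along gauge x, standing 8 mm out of the +x face of the grip block at the same height as head_grip. Origin: at the centre of the grip block when out; the button's outer face is 21 mm from it along +x.
- pointer_tip (a point): Tip of the thin black pointer carried by the arm: it runs back from the grip block, over the tube's top; the tip is its free end, farthest from the carton, 199 mm behind the block's centre and 171 mm above the bench. It moves with the arm.
- long_mark (a point): Middle of the long black line that runs across the whole width of the white scale strip on top of the tube (the other ticks are short ones, 10 mm apart). Its axes are the gauge's axes; the strip is set differently each time but does not move.
- mould: Purple loaf mould, open box 200 x 90 x 75 mm high, loose, to be left alone. Origin: centre of its underside.
- jar: Closed jar, 60 mm diameter, 85 mm high, loose, to be left alone. Origin: centre of its underside.
- bowl: Small steel bowl, 120 mm across, 55 mm high, loose, to be left alone. Origin: centre of its underside.

How it is judged:
By the outcome, as a careful person would: the job done as asked, in the order asked, and still so for the second after the job is handed in, while the arm keeps its last pose, push and grip.
It also fails if it takes over 59 s, if anything falls off the work surface, if the arm or the gripper's body presses on something with over 40 N, if the wrist force passes 120 N, or if a joint passes its speed limit or range.

## Working session

There is one attempt and no reset: what is moved stays moved. The work goes in short steps, Python scripts to look and compute and a tool call to move; the robot and the scene stay as the last step left them, time stands still between calls to the robot, and variables do not carry over. Pictures are saved under pics/ and viewed, at most 10 in all, crops included, and the job is handed in when it is done.

Besides the shell and the picture viewer there is one more tool, called after "Call:" as name(argument=value, ...), one argument or row to a line, values as JSON. send_rows: Moves the arm, as the interface text tells. Its arguments: {"type":"object","properties":{"plan":{"type":"array","items":{"type":"array","items":{"type":"array","items":{"type":"number"}}}},"fingers":{"type":"number"}},"required":["plan"]}

```bash
mkdir -p pics; cat > h.py <<'E'
import numpy as np, cv2
from plant import ctrl
def snap(n,f):
    s=ctrl.snapshot(n); cv2.imwrite('pics/'+f,s['img'][:,:,::-1]); np.savez('pics/'+f[:-4]+'.npz',**s); return s
def ray(s,u,v,z):
    K=s['K'];T=s['pose']; d=T[:3,:3]@np.linalg.inv(K)@[u,v,1]; o=T[:3,3]
    return o+d*(z-o[2])/d[2]
def proj(s,p):
    T=s['pose']; c=T[:3,:3].T@(np.array(p)-T[:3,3]); q=s['K']@c; return q[:2]/q[2]
E
python3 - <<'E'
from h import *
np.set_printoptions(precision=3,suppress=True)
a=snap('scene','s0.png');b=snap('top','t0.png');c=snap('wrist','w0.png')
print(ctrl.get_obs())
for s in(a,b,c):print(s['K'],s['pose'])
E
```

```text
{'clock': 0.15, 'joint_pos': array([ 87.841,  20.583,   0.648,  -0.014, -70.135, -16.506]), 'qvel': array([ 0.055, -0.07 ,  0.131,  0.128,  0.048,  0.061]), 'tau': array([ -0.   , -58.327,  29.329,   7.001,   0.009,  -0.   ]), 'tool_pos': array([0.216, 0.639, 0.226]), 'orientation': array([179.929,  -0.008, -18.67 ]), 'force': array([ 0.86 ,  0.537, -0.375]), 'moment': array([-0.006, -0.029,  0.002]), 'gripper_force': 0.0, 'opening': 0.08754275801812554}
[[442.264   0.    327.969]
 [  0.    442.264 203.54 ]
 [  0.      0.      1.   ]] [[-0.655  0.602 -0.457  1.082]
 [ 0.755  0.531 -0.384  0.365]
 [ 0.011 -0.597 -0.802  0.996]
 [ 0.     0.     0.     1.   ]]
[[394.065   0.    316.205]
 [  0.    394.065 204.239]
 [  0.      0.      1.   ]] [[-0.015 -0.996  0.093  0.49 ]
 [-1.     0.013 -0.02  -0.061]
 [ 0.019 -0.093 -0.995  1.024]
 [ 0.     0.     0.     1.   ]]
[[309.237   0.    322.661]
 [  0.    309.237 197.776]
 [  0.      0.      1.   ]] [[-0.321 -0.904 -0.283  0.293]
 [-0.947  0.307  0.095  0.613]
 [ 0.001  0.298 -0.954  0.384]
 [ 0.     0.     0.     1.   ]]
```

View pics/s0.png

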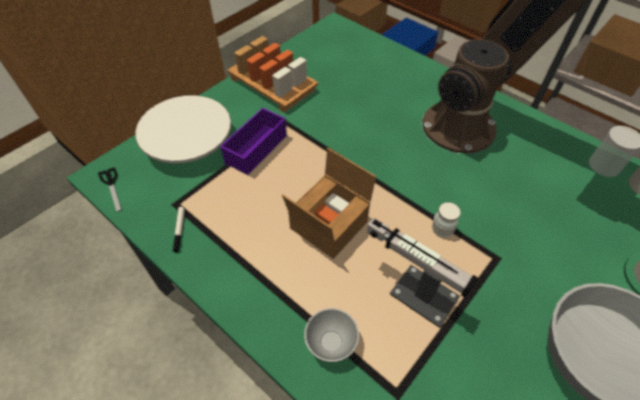

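View pics/t0.png

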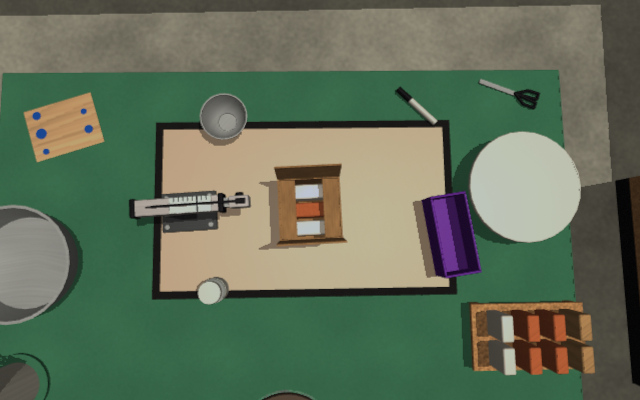

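The scene view shows the carton at about (330,215), the gauge running from (375,228) to (470,285), the jar at (447,218) and the bowl at (332,335). The top view shows the carton at (310,205), far flap at the top edge (row 170), near flap (row 241), gauge head at (240,201) and tube at (130–220,205). I'll crop both for detail.

```bash
python3 - <<'E'
from h import *
t=cv2.imread('pics/t0.png')[150:260,120:360];s=cv2.imread('pics/s0.png')[145:335,270:490]
t=cv2.resize(t,(800,367),interpolation=cv2.INTER_CUBIC)
cv2.imwrite('pics/c1.png',t)
s=cv2.resize(s,None,fx=3.1,fy=3.1,interpolation=cv2.INTER_CUBIC);cv2.imwrite('pics/c2.png',s)
E
```

```text
(no output)
```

View pics/c1.png

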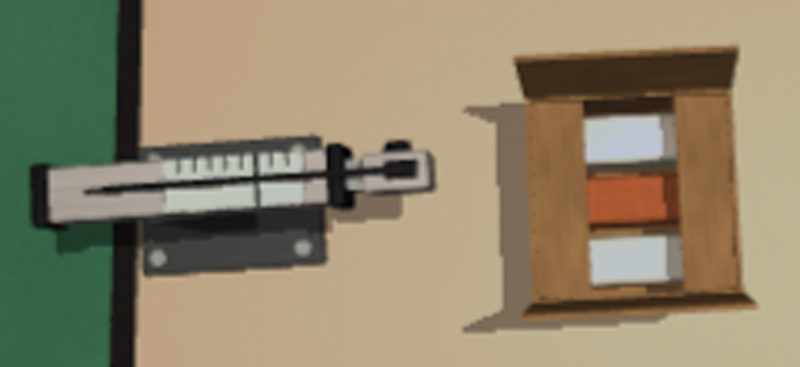

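View pics/c2.png

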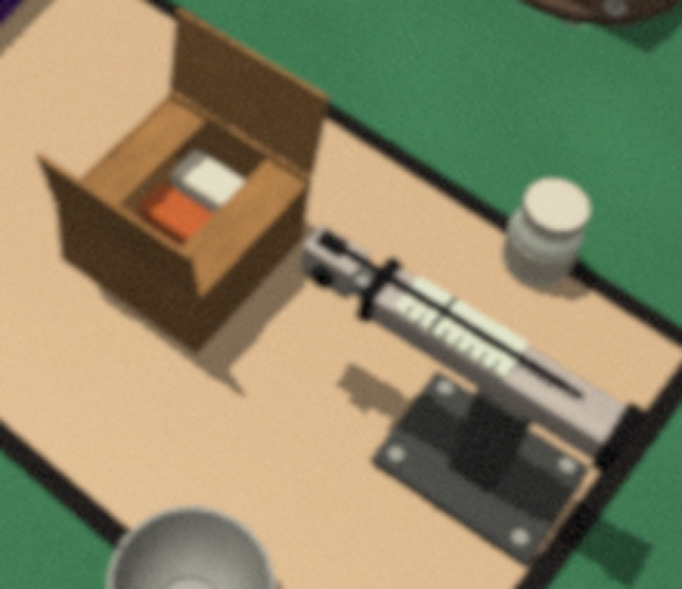

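Top crop: carton crease corners at about (527,98),(735,93) far and (525,303),(743,298) near; flap free edges (515,58)–(738,47) and (523,316)–(757,304). The long mark is at (257,180), the pointer tip at (86,191), and the block spans (362–433, 172) with its button at (398,146) on the +x side. The scene crop agrees: both flaps roughly upright.

```bash
python3 - <<'E'
from h import *
np.set_printoptions(precision=4,suppress=True)
b=dict(np.load('pics/t0.npz'));a=dict(np.load('pics/s0.npz'))
def T(x,y,z):return ray(b,120+x/3.3333-.35,150+y/3.336-.35,z)
def S(x,y,z):return ray(a,270+x/3.1-.35,145+y/3.1-.35,z)
for n,x,y,z in [('fL',527,98,.09),('fR',735,93,.09),('nL',525,303,.094),('nR',743,298,.094),('feL',515,58,.163),('feR',738,47,.163),('neL',523,316,.18),('neR',757,304,.18),
 ('mark',257,180,.165),('markT',257,152,.165),('markB',257,207,.165),('tip',86,191,.171),('blkL',362,173,.168),('blkR',433,172,.168),('btn',398,141,.15),('tubeendL',40,195,.165)]:print(n,T(x,y,z))
print('scene')
for n,x,y,z in [('fR?',305,183,.09),('nearL',205,290,.09),('nearR',85,180,.09),('mark',446,305,.165),('tip',582,396,.171),('btn',318,273,.15),('blktopfront',330,228,.168)]:print(n,S(x,y,z))
# triangulate flap edges
def tri(p,q):
    A=[];o=[]
    for s,(u,v) in((b,p),(a,q)):
        d=s['pose'][:3,:3]@np.linalg.inv(s['K'])@[u,v,1];d/=np.linalg.norm(d);A.append(np.eye(3)-np.outer(d,d));o.append(s['pose'][:3,3])
    return np.linalg.solve(sum(A),sum(m@c for m,c in zip(A,o))), [np.linalg.norm(m@(np.linalg.solve(sum(A),sum(m@c for m,c in zip(A,o)))-c)) for m,c in zip(A,o)]
def t(x,y):return (120+x/3.3333-.35,150+y/3.336-.35)
def s(x,y):return (270+x/3.1-.35,145+y/3.1-.35)
print('sceneflap A: which flap')
for n,p,q in [('neL',(523,316),(328,98)),('neR',(757,304),(178,12)),('feL',(515,58),(193,257)),('feR',(738,47),(40,158)),('feL2',(515,58),(205,290)),('tip',(86,191),(582,396)),('mark',(257,180),(446,305))]:print(n,*tri(t(*p),s(*q)))
E
```

```text
fL [0.6391 0.0108 0.09  ]
fR [ 0.641  -0.1387  0.09  ]
nL [0.4928 0.0128 0.094 ]
nR [ 0.494 -0.141  0.094]
feL [0.6544 0.013  0.163 ]
feR [ 0.6601 -0.1352  0.163 ]
neL [0.4843 0.0073 0.18  ]
neR [ 0.4897 -0.1425  0.18  ]
mark [0.5752 0.1815 0.165 ]
markT [0.5936 0.1818 0.165 ]
markB [0.5575 0.1813 0.165 ]
tip [0.5689 0.2897 0.171 ]
blkL [0.5786 0.1126 0.168 ]
blkR [0.5786 0.0664 0.168 ]
btn [0.6016 0.0924 0.15  ]
tubeendL [0.5672 0.3218 0.165 ]
scene
fR? [0.4989 0.008  0.09  ]
nearL [0.6326 0.0134 0.09  ]
nearR [ 0.6166 -0.13    0.09  ]
mark [0.5662 0.1792 0.165 ]
tip [0.5689 0.2904 0.171 ]
btn [0.5963 0.0894 0.15  ]
blktopfront [0.5696 0.0779 0.168 ]
sceneflap A: which flap
neL [0.4838 0.0076 0.1848] [np.float64(0.0008931507884740112), np.float64(0.0008931507884739452)]
neR [ 0.4892 -0.1416  0.1812] [np.float64(0.0009265099704359636), np.float64(0.0009265099704360248)]
feL [0.6535 0.0147 0.1618] [np.float64(0.0019336718710089725), np.float64(0.001933671871009003)]
feR [ 0.6601 -0.1344  0.1586] [np.float64(0.0014965899623536223), np.float64(0.0014965899623537076)]
feL2 [0.6564 0.0222 0.1293] [np.float64(0.007689821376756568), np.float64(0.007689821376756678)]
tip [0.5688 0.2901 0.1706] [np.float64(0.0002576064013996096), np.float64(0.00025760640139961685)]
mark [0.5733 0.1801 0.1748] [np.float64(0.0015715361152321193), np.float64(0.001571536115232101)]
```

The rows are not in the units I measure in: shifts go in shares of 50 cm and turns go in shares of 360 degrees. I convert before sending: 25 cm is 0.5, 22 cm is 0.44, -20.5 degrees is -0.0569.

Call:
send_rows(
  plan=[
    [[0.062,0.042,0,0,0,-0.0139],[0.124,0.084,0,0,0,-0.0278],[0.188,0.126,0,0,0,-0.0417],[0.25,0.168,0,0,0,-0.0569],[0.312,0.21,0,0,0,-0.0569],[0.376,0.252,0,0,0,-0.0569],[0.44,0.294,0,0,0,-0.0569],[0.5,0.336,0,0,0,-0.0569]],
  ],
  fingers=0,
)

```text
clock: 0.82
tool_pos: [0.3999, 0.3985, 0.2265]
orientation: [180.0, 0.0, 1.8]
force: [0.2, 1.1, -0.1]
opening: 0.0396
gripper_force: 0.0
```

Converted, 26.4 cm is 0.528, 23.2 cm is 0.464.

Call:
send_rows(
  plan=[
    [[0.04,0.068,0,0,0,0],[0.08,0.136,0,0,0,0],[0.12,0.204,0,0,0,0],[0.17,0.27,0,0,0,0],[0.22,0.336,0,0,0,0],[0.27,0.4,0,0,0,0],[0.32,0.464,0,0,0,0],[0.37,0.528,0,0,0,0]],
  ],
)

```text
clock: 1.48
tool_pos: [0.5933, 0.1405, 0.2266]
orientation: [-180.0, 0.0, 1.8]
force: [1.0, 2.1, 0.3]
opening: 0.0002
gripper_force: 0.0
```

Converted, 21.3 cm is 0.426, 19.5 cm is 0.39.

Call:
send_rows(
  plan=[
    [[0.04,0.066,0,0,0,0],[0.08,0.132,0,0,0,0],[0.12,0.198,0,0,0,0],[0.16,0.264,0,0,0,0],[0.2,0.33,0,0,0,0],[0.24,0.39,0,0,0,0],[0.24,0.426,0,0,0,0],[0.24,0.426,0,0,0,0]],
  ],
)

```text
clock: 2.15
tool_pos: [0.7194, -0.0708, 0.2248]
orientation: [180.0, 0.1, 1.6]
force: [-0.4, -0.4, -0.2]
opening: 0.0003
gripper_force: 0.0
```

Converted, 8 cm is 0.16, -6.8 cm is -0.136.

Call:
send_rows(
  plan=[
    [[0,0,0.06,0,0,0],[0,0,0.12,0,0,0],[0,0,0.16,0,0,0],[-0.03,0,0.16,0,0,0],[-0.06,0,0.16,0,0,0],[-0.09,0,0.16,0,0,0],[-0.114,0,0.16,0,0,0],[-0.136,0,0.16,0,0,0]],
  ],
)

```text
clock: 2.82
tool_pos: [0.6505, -0.0683, 0.1466]
orientation: [-180.0, -0.0, 1.9]
force: [1.1, -1.4, -0.5]
opening: 0.0003
gripper_force: 0.4
```

Converted, -5.5 cm is -0.11, -5.2 cm is -0.104.

Call:
send_rows(
  plan=[
    [[-0.018,0,0.004,0,0,0],[-0.036,0,0.008,0,0,0],[-0.054,0,0.016,0,0,0],[-0.07,0,0.026,0,0,0],[-0.084,0,0.04,0,0,0],[-0.096,0,0.054,0,0,0],[-0.104,0,0.072,0,0,0],[-0.11,0,0.09,0,0,0]],
  ],
)

```text
clock: 3.48
tool_pos: [0.5957, -0.0706, 0.1006]
orientation: [-180.0, 0.0, 1.8]
force: [0.1, -0.2, 1.5]
opening: 0.0003
gripper_force: 0.4
```

Converted, 1.2 cm is 0.024, 1.1 cm is 0.022.

Call:
send_rows(
  plan=[
    [[-0.002,0,0.008,0,0,0],[-0.002,0,0.016,0,0,0],[-0.002,0,0.02,0,0,0],[-0.002,0,0.022,0,0,0],[-0.002,0,0.024,0,0,0]],
  ],
)

```text
clock: 3.9
tool_pos: [0.5948, -0.0709, 0.0916]
orientation: [179.9, 0.1, 1.9]
force: [-12.8, 3.2, 29.6]
opening: 0.0007
gripper_force: 14.7
```

Converted, -14.5 cm is -0.29, -12 cm is -0.24.

Call:
send_rows(
  plan=[
    [[0,0,-0.04,0,0,0],[0,0,-0.11,0,0,0],[0,0,-0.18,0,0,0],[0,0,-0.24,0,0,0],[0,0,-0.29,0,0,0],[-0.08,0,-0.29,0,0,0],[-0.16,0,-0.29,0,0,0],[-0.24,0,-0.29,0,0,0]],
  ],
)

```text
clock: 4.57
tool_pos: [0.4744, -0.0746, 0.2341]
orientation: [-180.0, 0.0, 1.8]
force: [-0.9, 1.2, 1.2]
opening: 0.0004
gripper_force: 0.0
```

```bash
python3 - <<'E'
from h import *
t=snap('top','t1.png')['img'][150:260,120:360,::-1];s=snap('scene','s1.png')['img'][145:265,270:490,::-1]
o=np.vstack([cv2.resize(t,(640,293)),cv2.resize(s,(560,305)).copy() if 0 else cv2.resize(s,(640,305))])
cv2.imwrite('pics/c3.png',o)
E
```

```text
(no output)
```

View pics/c3.png

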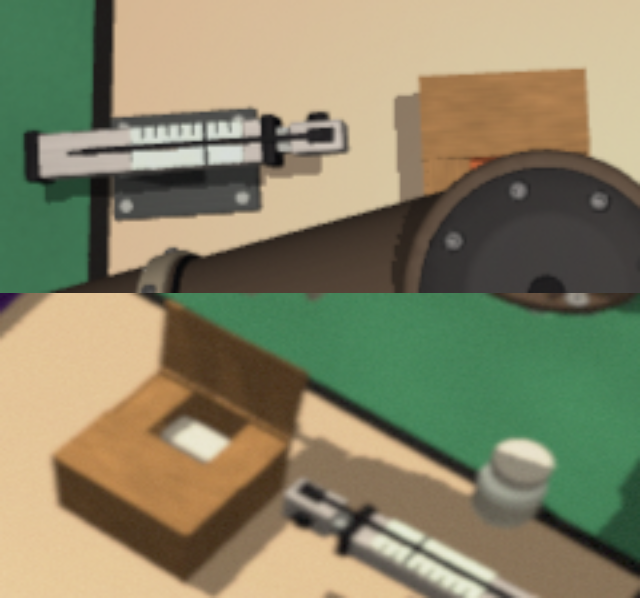

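The far flap now lies flat (panel at (420–588, 70–160) in the top half), and the near flap is still upright. Next I go behind it.

Converted, 6.7 cm is 0.134, -4.5 cm is -0.09.

Call:
send_rows(
  plan=[
    [[-0.06,0,0,0,0,0],[-0.09,0,0,0,0,0],[-0.09,0,0.07,0,0,0],[-0.09,0,0.134,0,0,0],[-0.09,0,0.134,0,0,0],[-0.05,0,0.134,0,0,0],[-0.01,0,0.134,0,0,0],[0.01,0,0.134,0,0,0]],
  ],
)

```text
clock: 5.33
tool_pos: [0.4832, -0.0744, 0.1689]
orientation: [180.0, -0.1, 1.9]
force: [-0.3, 0.0, 1.8]
opening: 0.0007
gripper_force: 0.3
```

Call:
send_rows(
  plan=[
    [[0.022,0,0.01,0,0,0],[0.044,0,0.016,0,0,0],[0.066,0,0.024,0,0,0],[0.086,0,0.038,0,0,0],[0.104,0,0.054,0,0,0],[0.118,0,0.072,0,0,0],[0.128,0,0.094,0,0,0],[0.136,0,0.116,0,0,0]],
  ],
)

```text
clock: 6.0
tool_pos: [0.5487, -0.0722, 0.1082]
orientation: [180.0, 0.0, 1.8]
force: [-0.6, -0.0, 1.0]
opening: 0.0007
gripper_force: 0.3
```

Converted, 1.35 cm is 0.027, 1.3 cm is 0.026.

Call:
send_rows(
  plan=[
    [[0.002,0,0.01,0,0,0],[0.002,0,0.018,0,0,0],[0.002,0,0.024,0,0,0],[0.002,0,0.026,0,0,0],[0.002,0,0.027,0,0,0]],
  ],
)

```text
clock: 6.42
tool_pos: [0.5489, -0.0723, 0.0975]
orientation: [180.0, -0.0, 1.9]
force: [-5.7, 2.4, 15.8]
opening: 0.0005
gripper_force: 7.9
```

Converted, -16.1 cm is -0.322, -15 cm is -0.3, 28 degrees is 0.0778.

Call:
send_rows(
  plan=[
    [[0,0,-0.06,0,0,0],[0,0,-0.14,0,0,0],[0,0,-0.22,0,0,0],[0,0,-0.3,0,0,0],[0.014,-0.08,-0.3,0,0,0.0194],[0.034,-0.16,-0.3,0,0,0.0389],[0.052,-0.24,-0.3,0,0,0.0583],[0.068,-0.322,-0.3,0,0,0.0778]],
  ],
  fingers=1.0,
)

```text
clock: 7.08
tool_pos: [0.577, 0.0853, 0.247]
orientation: [-179.9, -0.1, -25.9]
force: [1.7, -0.5, -0.0]
opening: 0.0484
gripper_force: 0.0
```

Converted, 56 degrees is 0.1556.

Call:
send_rows(
  plan=[
    [[0,0,0,0,0,0.0194],[0,0,0,0,0,0.0389],[0,0,0,0,0,0.0583],[0,0,0,0,0,0.0778],[0,0,0,0,0,0.0972],[0,0,0,0,0,0.1167],[0,0,0,0,0,0.1361],[0,0,0,0,0,0.1556]],
  ],
)

```text
clock: 7.75
tool_pos: [0.5768, 0.0839, 0.2463]
orientation: [-180.0, 0.0, -81.8]
force: [0.0, 0.5, 0.7]
opening: 0.0877
gripper_force: 0.0
```

Converted, 5 degrees is 0.0139.

Call:
send_rows(
  plan=[
    [[0,0,0,0,0,0.0139],[0,0,0,0,0,0.0139],[0,0,0,0,0,0.0139]],
  ],
)

```text
clock: 8.0
tool_pos: [0.5769, 0.0839, 0.2463]
orientation: [-180.0, 0.0, -86.3]
force: [-0.3, -0.4, 0.4]
opening: 0.0876
gripper_force: 0.0
```

```bash
python3 - <<'E'
from h import *
s=snap('wrist','w1.png');t=snap('top','t2.png');a=snap('scene','s2.png')
o=ctrl.get_obs();print(o['tool_pos'],o['orientation'],o['opening'],o['clock'])
np.set_printoptions(precision=3,suppress=True);print(s['pose'])
im=np.vstack([s['img'][:,:,::-1][:, :],np.hstack([t['img'][160:260,120:360,::-1],np.zeros((100,20,3),np.uint8),a['img'][145:245,270:490,::-1],np.zeros((100,160,3),np.uint8)])])
cv2.imwrite('pics/c4.png',im)
E
```

```text
[0.57709778 0.08395184 0.24615416] [-1.79992479e+02  4.14898094e-03 -8.63274161e+01] 0.08816107856077458 8.15
[[-0.998 -0.061 -0.019  0.582]
 [-0.064  0.952  0.298  0.003]
 [ 0.     0.299 -0.954  0.404]
 [ 0.     0.     0.     1.   ]]
```

View pics/c4.png

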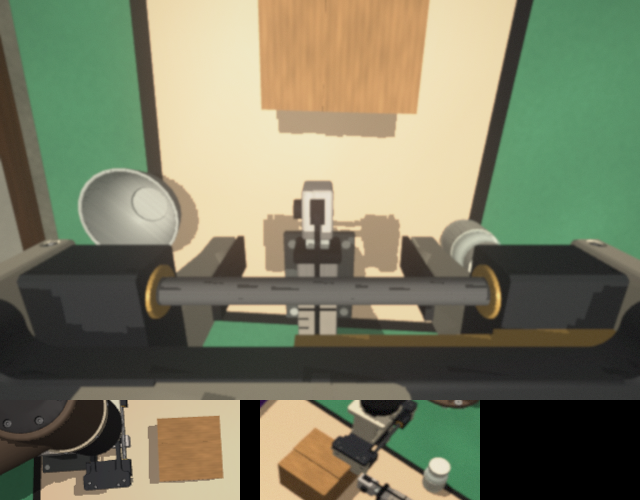

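Both flaps are flat (carton at (340,55) in the wrist view). The grip block spans columns 303–331, rows 182–235, with its button on the left at column 293, row 208.

```bash
python3 - <<'E'
from h import *
np.set_printoptions(precision=4,suppress=True)
s=dict(np.load('pics/w1.npz'))
for u,v,z in[(303,195,.168),(332,195,.168),(303,225,.168),(332,225,.168),(317,191,.168),(317,182,.132),(293,208,.15),(317,275,.171),(317,232,.171)]:print(u,v,ray(s,u,v,z))
g=s['img'].mean(2).astype(int)
for r in(192,200,215,225):print(r,g[r,286:345])
print(g[176:240,310])
E
```

```text
303 195 [0.5934 0.0754 0.168 ]
332 195 [0.5703 0.0739 0.168 ]
303 225 [0.5923 0.1011 0.168 ]
332 225 [0.5685 0.0996 0.168 ]
317 191 [0.5825 0.0713 0.168 ]
317 182 [0.583  0.0733 0.132 ]
293 208 [0.6024 0.0933 0.15  ]
317 275 [0.5781 0.1452 0.171 ]
317 232 [0.5804 0.1053 0.171 ]
192 [219 219 219 218 218 219 219 218 219 218 219 218 219 218 211 195 187 194
 201 207 210 212 213 211 210 208 204 207 209 212 213 214 212 211 211 211
 213 212 211 213 212 214 213 213 205 188 172 179 204 215 217 217 217 218
 217 216 217 218 218]
200 [217 216 217 217 217 216 207 175 131 106  98  97  95  95 102 128 169 200
 213 219 221 223 217 192 143 107  94  94  95  94  96  95  96  94  93  95
  97 106 149 198 218 222 224 221 213 200 185 192 208 215 217 217 217 218
 217 217 217 217 217]
215 [185 185 186 186 187 183 165 128  89  73  74  74  73  72  81 117 162 192
 207 216 218 219 209 173 120  85  75  76  78  78  77  75  76  76  75  74
  74  89 139 193 215 220 220 218 209 190 172 180 204 213 216 216 215 215
 216 215 216 216 216]
225 [147 149 147 149 149 149 148 149 148 147 147 149 154 158 153 153 169 190
 204 212 215 218 216 209 196 188 183 164 124  88  74  73  75  85 106 136
 167 186 199 212 216 219 219 215 206 184 162 159 164 165 166 168 167 168
 167 167 168 167 162]
[220 219 219 212 186 151 131 128 130 130 131 133 134 137 152 187 210 220
 223 225 224 220 204 172 143 130 124 123 122 122 123 121 121 121 122 122
 119 120 120 120 123 129 134 133 136 135 134 140 163 196 214 218 218 218
 208 183 155 144 144 143 144 142 148 169]
```

Converted, 11.5 cm is 0.23, 10 cm is 0.2, 0.8 degrees is 0.0022.

Call:
send_rows(
  plan=[
    [[-0.016,-0.007,0.04,0,0,0.0022],[-0.016,-0.007,0.08,0,0,0.0022],[-0.016,-0.007,0.12,0,0,0.0022],[-0.016,-0.007,0.16,0,0,0.0022],[-0.016,-0.007,0.2,0,0,0.0022],[-0.016,-0.007,0.23,0,0,0.0022],[-0.016,-0.007,0.23,0,0,0.0022]],
  ],
)

```text
clock: 8.73
tool_pos: [0.5782, 0.0915, 0.1277]
orientation: [179.7, -0.1, -87.2]
force: [-0.5, -0.5, -0.1]
opening: 0.0877
gripper_force: 0.0
```

Call:
send_rows(
  plan=[
    [[0,0,0,0,0,0],[0,0,0,0,0,0],[0,0,0,0,0,0],[0,0,0,0,0,0],[0,0,0,0,0,0],[0,0,0,0,0,0],[0,0,0,0,0,0],[0,0,0,0,0,0]],
  ],
  fingers=0,
)

```text
clock: 9.4
tool_pos: [0.5811, 0.0923, 0.1315]
orientation: [-179.9, 0.0, -87.2]
force: [7.3, -1.7, -4.8]
opening: 0.0401
gripper_force: 3.4
```

Call:
send_rows(
  plan=[
    [[0,0,0,0,0,0],[0,0,0,0,0,0],[0,0,0,0,0,0],[0,0,0,0,0,0],[0,0,0,0,0,0],[0,0,0,0,0,0]],
  ],
)

```text
clock: 9.9
tool_pos: [0.5823, 0.0923, 0.1314]
orientation: [-179.8, 0.0, -87.2]
force: [7.5, -2.7, -4.7]
opening: 0.028
gripper_force: 30.0
```

Converted, 5 cm is 0.1, 4.5 cm is 0.09.

Call:
send_rows(
  plan=[
    [[0,-0.003,0,0,0,0],[0.01,-0.003,0,0,0,0],[0.03,-0.003,0,0,0,0],[0.05,-0.003,0,0,0,0],[0.07,-0.003,0,0,0,0],[0.09,-0.003,0,0,0,0],[0.1,-0.003,0,0,0,0],[0.1,-0.003,0,0,0,0]],
  ],
)

```text
clock: 10.57
tool_pos: [0.5853, 0.0405, 0.1315]
orientation: [-179.9, -0.0, -87.3]
force: [6.7, -0.4, -2.0]
opening: 0.0281
gripper_force: 30.0
```

Converted, 5 cm is 0.1, 4.8 cm is 0.096.

Call:
send_rows(
  plan=[
    [[0.01,0,0,0,0,0],[0.03,0,0,0,0,0],[0.05,0,0,0,0,0],[0.07,0,0,0,0,0],[0.086,0,0,0,0,0],[0.096,0,0,0,0,0],[0.1,0,0,0,0,0],[0.1,0,0,0,0,0]],
  ],
)

```text
clock: 11.23
tool_pos: [0.5881, -0.0089, 0.1314]
orientation: [-179.8, 0.0, -87.3]
force: [8.5, -1.0, -2.3]
opening: 0.0282
gripper_force: 30.0
```

```bash
python3 - <<'E'
from h import *
np.set_printoptions(precision=4,suppress=True)
o=ctrl.get_obs();print(o['tool_pos'],o['force'],o['opening'])
s=snap('wrist','w3.png');t=snap('top','t3.png');a=snap('scene','s3.png')
for k in(t,a,s):print(proj(k,[.5755,.1816,.166]))
T=cv2.resize(t['img'][190:225,125:225,::-1],None,fx=4,fy=4,interpolation=cv2.INTER_CUBIC)
A=cv2.resize(a['img'][215:305,360:480,::-1],None,fx=4,fy=4,interpolation=cv2.INTER_CUBIC)
c=np.zeros((590,500,3),np.uint8);c[:140,:400]=T;c[150:510,:480]=A
cv2.imwrite('pics/c5.png',c)
E
```

```text
[ 0.5881 -0.0089  0.1314] [ 8.4886 -1.028  -2.3456] 0.02817583704368231
[196.5933 203.415 ]
[412.1253 246.1488]
[328.8285 544.2068]
```

View pics/c5.png

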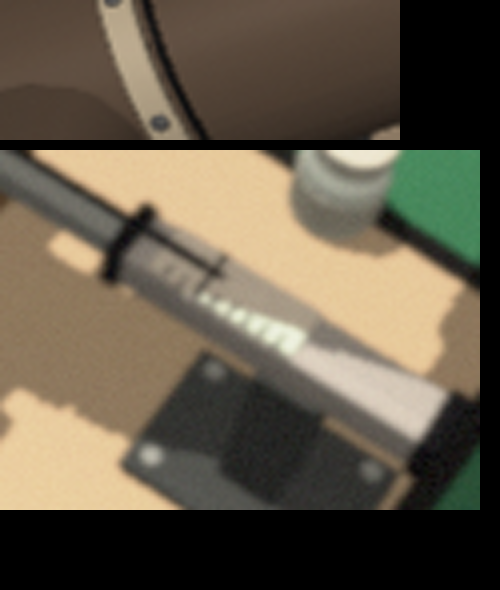

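The top view is blocked by the arm. The scene view shows the pointer tip close to the long mark, near crop (220,275). I'll measure the gap sub-pixel with intensity profiles along the gauge axis.

```bash
cat > prof.py <<'E'
from h import *
np.set_printoptions(precision=4,suppress=True,linewidth=170)
d=np.array([.0500,-.99875]); n=np.array([.99875,.05]); P0=np.array([.5744,.1816])  # gauge -y, +x, axis point at mark
def prof(s,off,z,ss):
    g=s['img'].astype(np.float32).mean(2)
    q=np.array([proj(s,[*(P0+d*k+n*off),z]) for k in ss],np.float32)
    return cv2.remap(g,q[:,0].reshape(1,-1),q[:,1].reshape(1,-1),cv2.INTER_CUBIC)[0]
def mark(s,z,offs=(-13,-11,-9,-7,-5,5,7)):
    ss=np.arange(-.012,.012,.00025);r=[]
    for o in offs:
        p=prof(s,o/1000,z,ss);w=np.clip(np.median(p)-p-8,0,None);r.append((o,round(1000*(w*ss).sum()/max(w.sum(),1),2),round(float(p.min()))))
    return r
def tip(s,a,b,z=.171):
    ss=np.arange(a,b,.001);o=np.arange(-.008,.0085,.0005)
    M=np.array([prof(s,k,z,ss) for k in o])
    c=np.median(M,0)-M.min(0); return ss,c,o[M.argmin(0)]
E
python3 - <<'E'
from prof import *
for f in('t0','s0'):
    s=dict(np.load(f'pics/{f}.npz'));print(f)
    for z in(.165,.167):print(z,mark(s,z))
    ss,c,o=tip(s,-.118,-.098);print(np.c_[ss*1e3,c,o*1e3].T.round(1))
s=dict(np.load('pics/s3.npz'));print('s3',mark(s,.166))
ss,c,o=tip(s,-.015,.012);print(np.c_[ss*1e3,c,o*1e3].T.round(1))
E
```

```text
t0
0.165 [(-13, np.float64(-0.3), 86), (-11, np.float64(-0.36), 86), (-9, np.float64(-0.28), 86), (-7, np.float64(-0.14), 83), (-5, np.float64(-0.33), 97), (5, np.float64(-0.48), 55), (7, np.float64(-0.52), 85)]
0.167 [(-13, np.float64(0.25), 86), (-11, np.float64(0.2), 86), (-9, np.float64(0.29), 86), (-7, np.float64(0.4), 83), (-5, np.float64(0.19), 98), (5, np.float64(0.01), 59), (7, np.float64(0.05), 86)]
[[-118.  -117.  -116.  -115.  -114.  -113.  -112.  -111.  -110.  -109.  -108.  -107.  -106.  -105.  -104.  -103.  -102.  -101.  -100.   -99. ]
 [   1.9    1.9    1.9    2.3    3.     3.5    4.9   23.9   47.9   77.3   98.6  109.2  106.4   99.1   98.2   98.3   97.7   97.2   98.3  100.2]
 [   2.     2.     2.     2.     2.     2.     0.    -0.5   -0.5   -0.5   -0.5   -0.5   -0.5   -0.5   -0.5   -0.5   -0.5   -0.5   -0.5   -0.5]]
s0
0.165 [(-13, np.float64(0.48), 151), (-11, np.float64(0.66), 146), (-9, np.float64(0.75), 132), (-7, np.float64(0.7), 105), (-5, np.float64(0.59), 68), (5, np.float64(0.31), 145), (7, np.float64(0.53), 146)]
0.167 [(-13, np.float64(0.01), 152), (-11, np.
[... 593 characters left out ...]
]
s3 [(-13, np.float64(0.33), 105), (-11, np.float64(0.42), 99), (-9, np.float64(0.38), 98), (-7, np.float64(0.26), 88), (-5, np.float64(0.15), 67), (5, np.float64(0.26), 100), (7, np.float64(0.31), 100)]
[[-15.  -14.  -13.  -12.  -11.  -10.   -9.   -8.   -7.   -6.   -5.   -4.   -3.   -2.   -1.    0.    1.    2.    3.    4.    5.    6.    7.    8.    9.   10.   11. ]
 [  1.8   2.1   3.    2.6   3.7   7.   10.4  15.3  23.7  28.9  35.2  37.1  35.6  33.9  32.8  33.   35.2  37.3  42.8  43.6  45.8  48.   50.   51.7  51.1  52.8  57.8]
 [  7.   -3.   -3.   -2.   -1.5  -0.5  -1.    0.5   0.    0.5   0.5   0.5   0.5   0.5   0.5   0.5   0.5   0.5   0.5   0.5   0.5   0.5   0.5   0.5   0.5   0.5   0.5]]
```

Converted, 0.84 cm is 0.0168, -0.15 cm is -0.003.

Call:
send_rows(
  plan=[
    [[0.004,-0.002,0,0,0,0],[0.008,-0.003,0,0,0,0],[0.012,-0.003,0,0,0,0],[0.016,-0.003,0,0,0,0],[0.0168,-0.003,0,0,0,0],[0.0168,-0.003,0,0,0,0],[0.0168,-0.003,0,0,0,0],[0.0168,-0.003,0,0,0,0]],
  ],
)

```text
clock: 12.05
tool_pos: [0.5886, -0.0161, 0.1314]
orientation: [-180.0, -0.0, -87.3]
force: [1.7, -1.7, 5.4]
opening: 0.0284
gripper_force: 30.0
```

```bash
python3 - <<'E'
from prof import *
o=ctrl.get_obs();print(o['tool_pos'],o['force'],o['opening'],o['gripper_force'],o['clock'])
fr=[ctrl.snapshot('scene') for _ in range(6)]
a=fr[0];a['img']=np.mean([f['img'] for f in fr],0);np.savez('pics/s4.npz',**a)
print(mark(a,.166))
# pointer darkness: column on pointer vs the side of it
ss,c,o=tip(a,-.010,.010);print(np.c_[ss*1e3,c,o*1e3].T.round(1))
A=cv2.resize(a['img'][228:278,390:450,::-1].astype(np.uint8),None,fx=10,fy=10,interpolation=cv2.INTER_CUBIC);cv2.imwrite('pics/c6.png',cv2.convertScaleAbs(A,alpha=1.5))
E
```

```text
[ 0.5886 -0.0161  0.1314] [ 1.6995 -1.6661  5.4098] 0.028415227766887492 29.99207228422165 12.05
[(-13, np.float64(0.27), 107), (-11, np.float64(0.34), 101), (-9, np.float64(0.52), 100), (-7, np.float64(0.88), 94), (-5, np.float64(1.51), 85), (5, np.float64(0.22), 99), (7, np.float64(0.23), 97)]
[[-10.   -9.   -8.   -7.   -6.   -5.   -4.   -3.   -2.   -1.   -0.    1.    2.    3.    4.    5.    6.    7.    8.    9. ]
 [  4.4   4.5   3.5   2.3   2.6   3.1   4.9   3.    3.7   9.   16.6  24.4  32.6  36.9  37.9  39.4  41.1  43.2  43.7  43.3]
 [  8.    8.    8.    8.    6.    8.    7.    8.   -1.   -1.    0.    0.    0.5   0.5   0.5   0.5   0.5   0.5   0.5   0.5]]
```

View pics/c6.png

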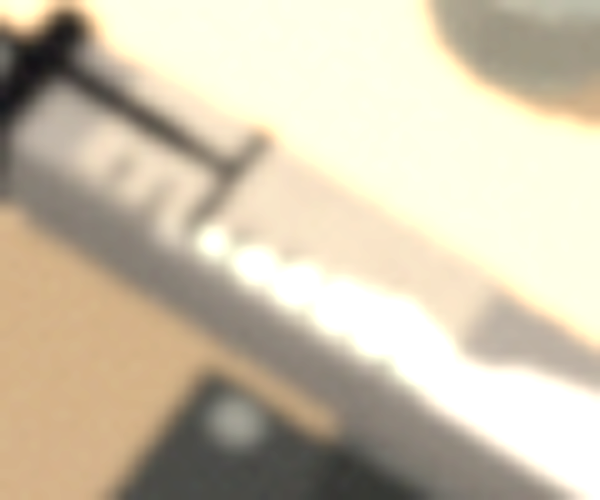

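Converted, 0.11 cm is 0.0022, 0.05 cm is 0.001.

Call:
send_rows(
  plan=[
    [[0.001,0,0,0,0,0],[0.0022,0,0,0,0,0],[0.0022,0,0,0,0,0],[0.0022,0,0,0,0,0],[0.0022,0,0,0,0,0],[0.0022,0,0,0,0,0]],
  ],
)

```text
clock: 12.85
tool_pos: [0.5886, -0.0169, 0.1314]
orientation: [-180.0, 0.0, -87.2]
force: [2.0, 0.9, 5.5]
opening: 0.0285
gripper_force: 30.0
```

```bash
python3 - <<'E'
from prof import *
o=ctrl.get_obs();print(o['tool_pos'],o['force'],o['opening'],o['gripper_force'],o['clock'])
fr=[ctrl.snapshot('scene') for _ in range(6)]
a=fr[0];a['img']=np.mean([f['img'] for f in fr],0)
ss,c,o=tip(a,-.005,.010);c4=tip(dict(np.load('pics/s4.npz')),-.005,.010)[1];print(np.c_[ss*1e3,c,c4,o*1e3].T.round(1))
print(ctrl.get_obs()['tool_pos'])
E
```

```text
[ 0.5886 -0.0169  0.1314] [1.9625 0.8506 5.4637] 0.028472218359700138 29.986258149147034 12.85
[[-5.  -4.  -3.  -2.  -1.   0.   1.   2.   3.   4.   5.   6.   7.   8.   9. ]
 [ 2.3  4.2  3.7  2.6  7.5 15.  21.2 29.6 34.6 37.  39.8 42.1 43.6 43.6 42.4]
 [ 3.1  4.9  3.   3.7  9.  16.6 24.4 32.6 36.9 37.9 39.4 41.1 43.2 43.7 43.3]
 [ 8.   7.   8.   8.   1.5  0.5  0.5  0.5  0.5  0.5  0.5  0.5  0.5  0.5  0.5]]
[ 0.5886 -0.0168  0.1314]
```

```bash
python3 -c "
from plant import ctrl
print(ctrl.close_job())"
```

```text
the job is handed in; nothing more can be done
None
```

I handed the job in at about 13 s: the far flap and then the near flap are folded flat, and the gauge arm is drawn out about 110 mm with the button held squeezed in. By my measurements the pointer tip is within about 0.6 mm of the long line (the image and arm-position readings disagree slightly); I never moved near the mould, jar or bowl, but took no final picture of them.

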